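# Set the long cell in the photometer's light path

## Robot

A 7-joint arm with a two-finger parallel gripper is mounted at the origin on the work surface. World frame = base frame: x ahead of the robot, y to its left, z up, the work surface at z = 0. Lengths are in m, angles in rad, forces in N, time in s.
With the tool pointing down it reaches from about 0.4 to 0.85 m from the base axis. Payload 4.5 kg.
Tool frame: the origin (TCP) lies between the finger pads; the fingertips stand 14 mm ahead of it and the grasp point (between the pads) lies 5 mm behind it; x points along the fingers, z is the direction in which the jaws open and shut, and the axes are right-handed (so a half turn about x gives the same grasp; the last joint's range is limited). The gripper opens to 88 mm and grips with 3 to 60 N. Pads are 18 mm wide; open, the fingers measure 123 mm over their backs; the gripper's body (75 mm by 187 mm) begins 45 mm behind the grasp point.
Start: joints at [-1.258, 0.689, -0.195, 1.565, 0.157, 0.902, -0.215], TCP at [0.172, 0.601, 0.253] pointing down, gripper open.
Joint ranges: [-3.01, 3.01], [-0.46, 2.08], [-1.47, 1.51], [0.13, 2.56], [-1, 4.14], [0.04, 2.09], [-2.66, 2.66]. Speed limits (rad/s): [2.57, 2.57, 3.14, 3.14, 3.14, 3.14, 3.14].

## Interface

Orientations are given as a unit quaternion [x, y, z, w].
In Python, from plant import r, cams gives the robot as it stands.
- The arm moves only by the tool apply_moves, never from a script. Its arguments are lists of equal length, an entry for each row: "travel": the shift along the world's x, y, z in cm, a list of three; "roll": the turn about the world's z in degrees; "gripper": the finger opening in cm, from 0 to 8.81. In form: {"travel": [[x, y, z], ...], "roll": [roll, ...], "gripper": [gripper, ...]}. A call has exactly 8 rows; each row is the pose to reach, as a shift and turn from the pose commanded when the call began; what a row does not reach only later rows make up. A row lasts 1/12 s, in which the tool goes at most 41.7 mm and 7.16 degrees, less where a joint would pass 70% of its speed; a pose out of reach is approached as far as the arm can. A call with a gripper value outside its range is refused whole. The fingers move at their own pace and stop on an object; "newtons" is the grip in N (left out, the last holds). Time passes only in rows, so rows that repeat a pose let the fingers close, or fill a call up. It gives the time, the measured TCP pose, the force and the opening at its end, in the units of the state.
- r.get_state(): the state, without advancing time (a new reading comes with each control period).
- cams.snapshot(name): name is "scene" or "top"; returns a dict with "image" (480x640x3 uint8, red, green, blue), "fx", "fy", "cx", "cy" (pixels), "R" (3x3) and "t" (3): a world point X has camera coordinates R X + t. Camera axes: x right, y down, z forward; pixel columns grow to the right and rows downward; lengths in m; the calibration is good to about 2 mm. A picture is of the moment at which its call begins. There is no depth.
- r.finish_job(): hands the job in, once; it reports no verdict.
The state is a dict: "clock": time; "q": joint angles; "qd": joint speeds; "joint_torque": joint torques, N m; "tool_pos": TCP position; "eef_rot": TCP orientation; "contact_force": force on the tool from outside, world axes, zero at the start; "moment": the same for the moment, N m; "opening": opening from 0.0 (shut) to 1.0 (fully open).
Only numpy, scipy, OpenCV 4.12 (cv2) and the standard library are available. Lean on these libraries where they do the work, as an engineer would, in place of code of your own. Each camera call takes 0.05 s, during which the arm holds its last target. There are 200 camera calls.

## Task

Take the long glass cell out of the rack and press it fully home in the photometer's drawn-out cell slide, its clear ends facing along the light path, then push the slide in by its rod until it stops, so that the cell stands between the lens barrels. Hold the cell by its frosted long sides and keep the fingers off its clear ends; never press on the glass or the instrument with more than 35 N, and leave everything else on the bench where it stands.

Things in the scene. Friction and masses are not known exactly. Their poses are not given: they have to be found in the camera images.
- cell50: Long cell, to be set: upright closed glass box 12.5 (its x) x 52 (y) x 48 (z) mm, about 70 g; origin under its centre. Long sides (facing its x) frosted; its two ends (facing its y, 12.5 wide) are the clear faces for the light, alike. White cover flush on top. Stands 14 mm deep in one of the rack's pockets, 34 mm above it.
- photometer: White bench photometer, fixed. Origin on the table under the middle of its sample compartment; x to its back, y to its left, along the light path. Case x -105 to 115, y -225 to 65 mm, deck at z = 121. Compartment x -92 to 90, y -50 to 50, floor z = 55; open on top for x below 30, behind that under a clear light shield (underside z = 121, top 125). In it an aluminium cell slide runs along x.
- light_path (a point): Point fixed in the photometer at its (40, 0, 68) mm, axes as the photometer's: where the centre of the cell's underside lies once it is home in the slot and the slide is in against its rear stop. The light runs along y, 18 mm above it, between two black lens barrels (inner faces at y = -37 and 37), under the clear shield.
- slot_zone (a point): Point fixed in the photometer at (-21, 0, 88): middle of where the slide's slot may be now. The slide is a flat plate at this height (66 wide, 45 mm each way from slot centre) and stands anywhere up to 13 mm before or behind this point in x (not reported), held by about 3 N of friction. Slot 14.5 (x) x 55 (y), 20 deep, its mouth flared to 17.5 x 58 over 3.5 mm. A seated cell stands 28 mm out.
- leaf_spring (a point): Point fixed in the photometer at (-21, 0, 79), inside the slot zone: height at which a steel leaf spring on the slot's front wall stands 3.5 mm proud, below a ramp from 2 mm under the wall top. It holds a cell against the rear wall with about 3 N, so a cell does not sink by its weight: it takes 4 to 8 N of push all the way to the floor.
- rod_exit (a point): Point fixed in the photometer at (-105, 0, 63), on the case front: the slide's steel rod (8 mm thick) comes out here along -x and ends in a round black knob, diameter 22, 16 long. The knob's front face is 175 mm before the seated cell's centre: 78 to 104 mm in front of this point now, 30 mm when the slide is fully in. Slide pushes with 3 to 5 N.
- rack: Grey cell rack, fixed: block 162 (x) x 78 (y) x 22 mm high, origin under its centre. Three pockets at x = -58, 0 and 58 mm, each 14 (x) x 53.5 (y) mm and 14 deep, floor 8 mm above the table; cells stand in them with their y along the rack's y. Which cell is in which pocket varies.
- cell20: Bystander: a shorter cell of the same make in the rack, 12.5 x 22.5 x 48 mm; origin under its centre.
- cell10: Bystander: the shortest cell in the rack, 12.5 x 12.5 x 48 mm; origin under its centre.
- amber_bottle: Bystander: amber bottle with white cap, diameter 64, 130 mm high; origin under its centre.
- jar: Bystander: small glass jar, diameter 44, 55 mm high; origin under its centre.
- wash_bottle: Bystander: white wash bottle with spout, diameter 72, 200 mm high; origin under its centre.
- slide_tray: Bystander: blue slide tray, 200 x 130 x 16 mm, lying flat; origin under its centre.
- mouse: Bystander: black computer mouse, 105 x 60 x 30 mm, on a blue pad; origin under its centre.
- timer: Bystander: flat white lab timer, 62 x 62 x 18 mm; origin under its centre.

How it is judged:
On the way:
1. the long cell is seated fully home in the drawn-out slide (z of cell50 in the frame of light_path between -0.003 and 0.0015 m and y of cell50 in the frame of light_path between -0.004 and 0.004 m and x of cell50 in the frame of light_path between -0.08 and -0.03 m and angle between cell50's own z axis and vertical below 0.05 rad and angle between the y axis of cell50 and the y axis of photometer, either way round below 0.06 rad), for 0.2 s.
At the end, for the whole second after the job is handed in: The long cell stands in the slide between the lens barrels, let go and at rest: underside within 2 mm of the light-path point along x, 4 mm along y, no more than 1.5 mm above the slot floor, upright within 0.05 rad, its clear ends square to the light path within 0.06 rad (z of cell50 in the frame of light_path between -0.003 and 0.0015 m and y of cell50 in the frame of light_path between -0.004 and 0.004 m and x of cell50 in the frame of light_path between -0.002 and 0.002 m and angle between cell50's own z axis and vertical below 0.05 rad and angle between the y axis of cell50 and the y axis of photometer, either way round below 0.06 rad and linear speed of cell50 below 0.01 m/s and contact force between the arm and cell50 below 0.1 N and contact force between the arm and photometer below 0.1 N); the robot touches nothing.
It fails at once if the cell is pressed on the instrument with more than 35 N (contact force between cell50 and photometer above 35 N).
It fails at once if the robot presses on the instrument or its rod with more than 35 N (contact force between the arm and photometer above 35 N).
It fails at once if the fingers touch a clear end of the long cell (contact force between the fingers and cell50_c1 above 0.5 N or contact force between the fingers and cell50_c2 above 0.5 N).
It fails at once if another thing on the bench is shifted by more than 25 mm (distance of any of cell20, cell10, amber_bottle, jar, wash_bottle, slide_tray, mouse, timer from where it was at the start of the episode above 0.025 m).
It fails at once if a bottle, jar or other cell is tipped (angle between any of cell20, cell10, amber_bottle, jar, wash_bottle's own z axis and vertical above 0.5 rad).
It also fails if it takes over 64 s, if anything falls off the work surface, if the arm or the gripper's body presses on something with over 40 N, if the wrist force passes 120 N, or if a joint passes its speed limit or range.

## Working session

There is one attempt and no reset: what is moved stays moved. The work goes in short steps, Python scripts to look and compute and a tool call to move; the robot and the scene stay as the last step left them, time stands still between calls to the robot, and variables do not carry over. Pictures are saved under pics/ and viewed, about 8 in all and at most 12, crops included, and the job is handed in when it is done.

Besides the shell and the picture viewer there is one more tool, called after "Request:" as name(argument=value, ...) on one line, values as JSON. apply_moves: Moves the arm, as the interface text tells. Its arguments: {"type":"object","properties":{"travel":{"type":"array","items":{"type":"array","items":{"type":"number"}}},"roll":{"type":"array","items":{"type":"number"}},"gripper":{"type":"array","items":{"type":"number"}},"newtons":{"type":"number"}},"required":["travel","roll","gripper"]}

```bash
mkdir -p pics; ls
cat > h.py <<'E'
import numpy as np, cv2
from plant import r, cams
def snap(n,f=None):
    s=cams.snapshot(n)
    if f: cv2.imwrite('pics/'+f,cv2.cvtColor(s['image'],cv2.COLOR_RGB2BGR))
    return s
def ray(s,u,v,z):
    R=np.array(s['R']);t=np.array(s['t']);c=-R.T@t
    d=R.T@np.array([(u-s['cx'])/s['fx'],(v-s['cy'])/s['fy'],1]); return c+d*(z-c[2])/d[2]
def proj(s,X):
    p=np.array(s['R'])@np.array(X)+np.array(s['t']); return np.array([s['fx']*p[0]/p[2]+s['cx'],s['fy']*p[1]/p[2]+s['cy']])
E
python3 - <<'E'
from h import *
for n in('top','scene'):
    s=snap(n,n+'1.png'); print(n,s['fx'],s['cx'],s['cy'],-np.array(s['R']).T@s['t'],np.array(s['R']).round(3).tolist())
print(r.get_state())
E
```

```text
pics
top 478.01870133390514 327.26243187617314 239.5198613626327 [ 0.43542549 -0.01059476  1.18577352] [[0.029, -0.999, -0.03], [-0.996, -0.026, -0.09], [0.089, 0.033, -0.995]]
scene 506.868943574406 316.60665802219614 239.63288788845875 [1.25868581 0.19765604 0.9642842 ] [[-0.245, 0.969, -0.005], [0.75, 0.187, -0.635], [-0.615, -0.159, -0.773]]
{'clock': 0.1, 'q': array([-1.2581709 ,  0.68988908, -0.19451932,  1.5662493 ,  0.15732666,
        0.90247617, -0.21512302]), 'qd': array([-0.00011058, -0.00180578, -0.00147972, -0.00229905, -0.00038562,
       -0.00132715,  0.00046662]), 'joint_torque': array([-3.72080496e-03, -5.28487444e+01, -1.27190776e+00, -1.53834611e+01,
       -5.26090153e-02,  1.96980422e-03,  3.59341936e-05]), 'tool_pos': array([0.17191336, 0.60032797, 0.25199461]), 'eef_rot': array([-0.42607227,  0.56504312,  0.42530342,  0.56418587]), 'contact_force': array([-0.19296291,  0.18526312, -0.45344902]), 'moment': array([ 0.01442878, -0.0401188 , -0.01670434]), 'opening': 0.9995461879621568}
```

View pics/top1.png

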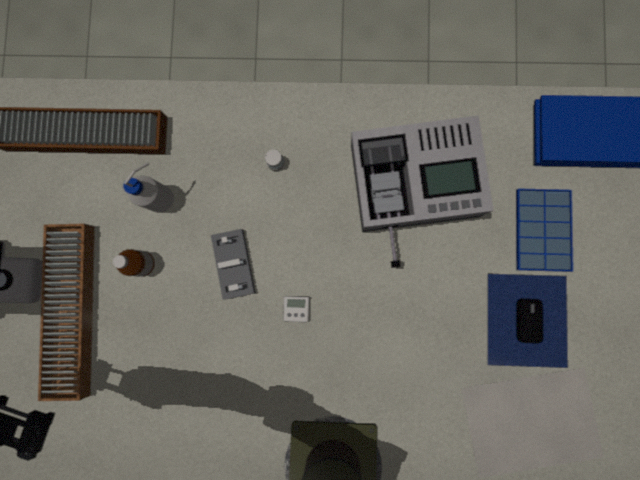

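View pics/scene1.png

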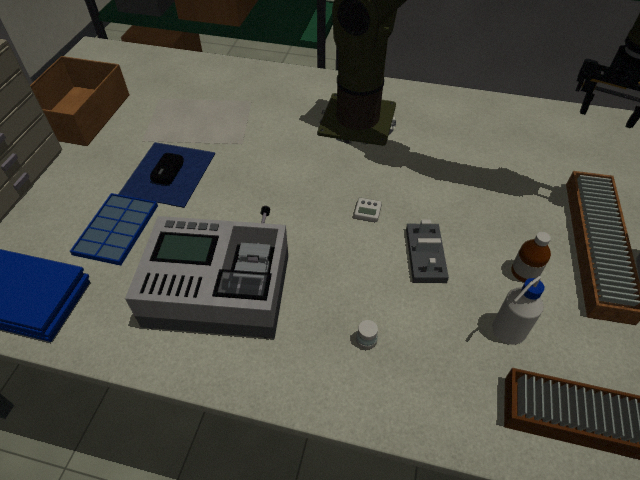

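The top view shows the rack at about (233,263) with the long cell in its middle pocket at (231,263). The photometer is at about (420,172), with its slide at (386,190) and knob at (396,264). I'll enlarge both.

Run:
```python
from h import *
im=cv2.imread('pics/top1.png')
a=cv2.resize(im[225:305,200:265],None,fx=6,fy=6,interpolation=cv2.INTER_CUBIC)
b=cv2.resize(im[125:275,345:415],None,fx=4,fy=4,interpolation=cv2.INTER_CUBIC)
c=np.zeros((600,a.shape[1]+b.shape[1],3),np.uint8);c[:480,:a.shape[1]]=a;c[:,a.shape[1]:]=b
cv2.imwrite('pics/c1.png',c);print(a.shape)
s=cams.snapshot('top')
g=cv2.cvtColor(s['image'],cv2.COLOR_RGB2GRAY); 
# rack: dark gray region
for name,(x0,x1,y0,y1),z in (('rack',(200,265,222,305),.022),('case',(340,500,105,240),.121)):
    sub=s['image'][y0:y1,x0:x1].astype(int); print(name,sub[2,2],sub[30,10])
hsv=cv2.cvtColor(s['image'],cv2.COLOR_RGB2HSV)
print(s['image'][263,231],s['image'][250,222],s['image'][190,386],s['image'][200,357],s['image'][290,260],s['image'][215,480])
```

```text
(480, 390, 3)
rack [133 131 120] [133 130 120]
case [130 128 118] [122 121 110]
[164 161 155] [87 88 90] [52 51 53] [115 112 103] [129 128 116] [36 34 36]
```

View pics/c1.png

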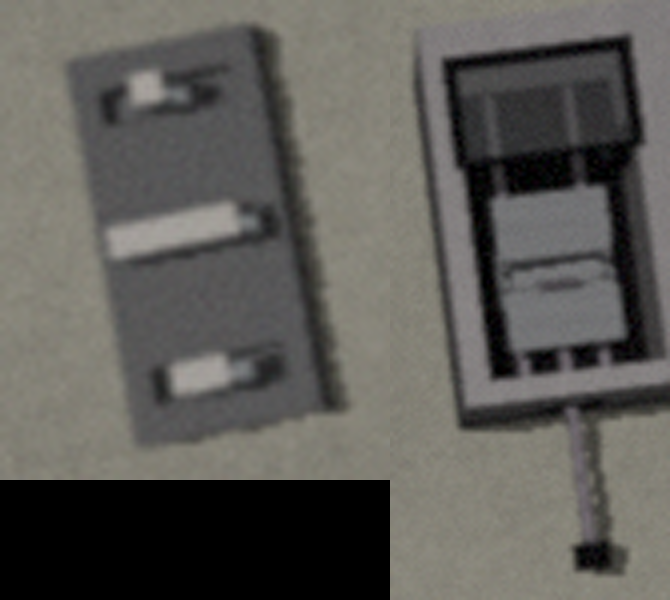

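The crop shows the long cell's white cover as a bar in the middle pocket. In the slide, the slot is the dark outline near crop (560,275), which is full-image pixel (387.5,194). Next I'll take numeric measurements with masks.

```bash
cat > m.py <<'E'
from h import *
def comp(mask,seed_box):
    x0,x1,y0,y1=seed_box; m=np.zeros_like(mask); m[y0:y1,x0:x1]=mask[y0:y1,x0:x1]
    n,l,st,c=cv2.connectedComponentsWithStats(m); i=1+np.argmax(st[1:,4]); 
    return (l==i).astype(np.uint8),st[i],c[i]
def rect(s,m,z):
    cs,_=cv2.findContours(m,cv2.RETR_EXTERNAL,cv2.CHAIN_APPROX_NONE); k=max(cs,key=cv2.contourArea)[:,0]
    P=np.array([ray(s,u,v,z)[:2] for u,v in k])*1000
    (c,wh,a)=cv2.minAreaRect(P.astype(np.float32)); return c,wh,a
E
python3 - <<'E'
from m import *
S={n:cams.snapshot(n) for n in('top','scene')}
t=S['top'];im=t['image'].astype(int);up=cv2.GaussianBlur(t['image'],(3,3),0).astype(int)
print('deck',im[150,358],im[115,400],im[222,400],'table',im[150,330])
rb=up[...,0]-up[...,2]
# rack top
m=((im.max(2)<108)&(im.min(2)>60)&(rb<7)).astype(np.uint8)
a,st,c=comp(m,(200,265,222,305)); a=cv2.morphologyEx(a,cv2.MORPH_CLOSE,np.ones((9,9),np.uint8)); print('rack',st,rect(t,a,.022))
w=((im.min(2)>135)).astype(np.uint8)
a,st,c=comp(w,(205,255,250,276)); print('cell',st,c,ray(t,*c,.056),rect(t,a,.056))
d=((rb<7)&(im.min(2)>75)).astype(np.uint8)
a,st,c=comp(d,(335,505,105,240)); print('deck',st,rect(t,a,.121))
k=((im.max(2)<40)).astype(np.uint8)
a,st,c=comp(k,(385,405,250,275)); print('knob',st,c,ray(t,*c,.063))
s=S['scene'];im=s['image'].astype(int)
k=((im.max(2)<40)).astype(np.uint8)
a,st,c=comp(k,(255,275,200,215)); print('knob sc',st,c,ray(s,*c,.063))
w=((im.min(2)>120)).astype(np.uint8)
a,st,c=comp(w,(412,445,233,248)); print('cell sc',st,c,ray(s,*c,.056),rect(s,a,.056), im[240,430])
E
```

```text
deck [112 110 109] [135 132 121] [94 91 94] table [132 130 117]
rack [ 211  229   44   71 1713] ((474.07415771484375, 259.5300598144531), (162.24705505371094, 78.96978759765625), 13.609256744384766)
cell [218 259  22   9  96] [228.32291667 262.9375    ] [0.47467422 0.26026958 0.056     ] ((474.78082275390625, 259.9100341796875), (10.676939010620117, 50.07676315307617), 13.652634620666504)
deck [ 351  116  142  111 6212] ((692.065673828125, -181.04315185546875), (220.39329528808594, 293.17193603515625), 8.63725757598877)
knob [392 260   8   7  48] [395.625      263.47916667] [ 0.48408149 -0.13523556  0.063     ]
knob sc [261 206   9   9  61] [265.2295082  210.01639344] [ 0.48200818 -0.13136464  0.063     ]
cell sc [418 239  23   3  65] [429. 240.] [0.47450737 0.26325794 0.056     ] ((474.5135498046875, 263.21441650390625), (5.988569259643555, 50.03836441040039), 13.980762481689453) [148 145 133]
```

Request:
apply_moves(travel=[[2.5,-2.8,0],[5,-5.6,0],[7.5,-8.4,0],[10,-11.2,0],[12.5,-14,0],[15,-16.8,0],[17.5,-19.6,0],[20,-22.4,0]], roll=[-5,-10,-15,-20,-25,-30,-35,-40], gripper=[5,5,5,5,5,5,5,5], newtons=15)

```text
clock: 0.92
tool_pos: [0.3729, 0.3754, 0.2529]
eef_rot: [-0.205, 0.676, 0.206, 0.677]
contact_force: [0.9, 0.7, -0.1]
opening: 0.569
```

Request:
apply_moves(travel=[[2.5,-2.8,0],[5,-5.6,0],[7.5,-8.4,-1],[10.3,-11.5,-3],[10.3,-11.5,-6],[10.3,-11.5,-9],[10.3,-11.5,-10],[10.3,-11.5,-10]], roll=[-5,-10,-15,-20.4,-20.4,-20.4,-20.4,-20.4], gripper=[4,4,4,4,4,4,4,4])

```text
clock: 1.58
tool_pos: [0.4733, 0.2613, 0.1505]
eef_rot: [-0.085, 0.704, 0.083, 0.7]
contact_force: [0.0, 0.3, 0.1]
opening: 0.451
```

```bash
cat >> h.py <<'E'
from scipy.spatial.transform import Rotation as Ro
def st():
    s=r.get_state(); M=Ro.from_quat(s['eef_rot']).as_matrix()
    print('t',round(s['clock'],2),'pos',s['tool_pos'].round(4),'jaw',np.degrees(np.arctan2(M[1,2],M[0,2])).round(2),'down',M[:,0].round(3),'F',s['contact_force'].round(2),'op',s['opening']*8.81)
    return s
E
python3 - <<'E'
from h import *
st(); s=snap('scene'); b=s['image'][150:290,370:500]
cv2.imwrite('pics/g1.png',cv2.cvtColor(cv2.resize(b,None,fx=4,fy=4,interpolation=cv2.INTER_CUBIC),cv2.COLOR_RGB2BGR))
E
```

```text
t 1.58 pos [0.4733 0.2613 0.1505] jaw 13.66 down [-0.005 -0.002 -1.   ] F [0.05 0.32 0.1 ] op 3.9712735224642914
```

View pics/g1.png

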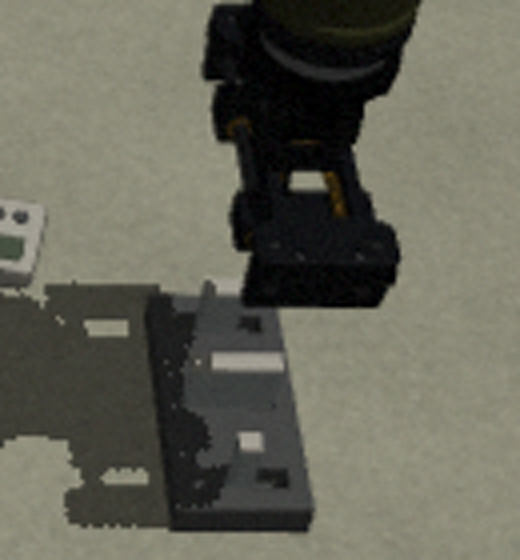

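Request:
apply_moves(travel=[[0.1,0,-2.5],[0.1,0,-5],[0.1,0,-7.5],[0.1,0,-9],[0.1,0,-10],[0.1,0,-10.4],[0.1,0,-10.4],[0.1,0,-10.4]], roll=[0,0,0,0,0,0,0,0], gripper=[4,4,4,4,4,4,4,4])

```text
clock: 2.3
tool_pos: [0.4767, 0.2626, 0.0499]
eef_rot: [-0.084, 0.701, 0.084, 0.703]
contact_force: [1.1, -1.0, 0.5]
opening: 0.451
```

Request:
apply_moves(travel=[[0,0,0],[0,0,0],[0,0,0],[0,0,0],[0,0,0],[0,0,0],[0,0,0],[0,0,0]], roll=[0,0,0,0,0,0,0,0], gripper=[3,2,1,0.6,0.6,0.6,0.6,0.6], newtons=20)

```text
clock: 2.97
tool_pos: [0.4757, 0.2618, 0.0489]
eef_rot: [-0.084, 0.702, 0.084, 0.702]
contact_force: [-2.6, -0.2, 4.1]
opening: 0.141
```

Request:
apply_moves(travel=[[0,0,0.5],[0,0,1.5],[0,0,3],[0,0,5],[0,0,8],[0,0,11],[0,0,14],[0,0,16]], roll=[0,0,0,0,0,0,0,0], gripper=[0.6,0.6,0.6,0.6,0.6,0.6,0.6,0.6])

```text
clock: 3.63
tool_pos: [0.4769, 0.2622, 0.2123]
eef_rot: [-0.083, 0.701, 0.084, 0.703]
contact_force: [-0.5, -0.5, -0.5]
opening: 0.141
```

Run:
```python
from h import *
st()
th=np.radians(8.64);ex=np.array([np.cos(th),np.sin(th)]);ey=np.array([-ex[1],ex[0]]);o=np.array([.6751,-.1027])
t=snap('top','top2.png');s=snap('scene','scene2.png')
g=lambda S,z,f:cv2.remap(cv2.cvtColor(S['image'],cv2.COLOR_RGB2BGR),*f(S,z),cv2.INTER_CUBIC)
def f(S,z): # rectified map: 0.4 mm/pixel, photometer x -110..100 rows, y 60..-60 cols
    xs=np.arange(.11,-.13,-.0004);ys=np.arange(.07,-.07,-.0004)
    mx=np.zeros((len(xs),len(ys)),np.float32);my=mx.copy()
    P=np.array([proj(S,[*(o+x*ex+y*ey),z]) for x in xs for y in ys],np.float32).reshape(len(xs),len(ys),2)
    return P[...,0].copy(),P[...,1].copy()
out=np.hstack([g(t,.088,f),g(s,.088,f)]);print(out.shape)
cv2.imwrite('pics/rect.png',out)
```

```text
t 3.63 pos [0.4769 0.2622 0.2123] jaw 13.61 down [ 0.004  0.002 -1.   ] F [-0.5  -0.48 -0.47] op 1.2437422455180993
(600, 700, 3)
```

View pics/rect.png

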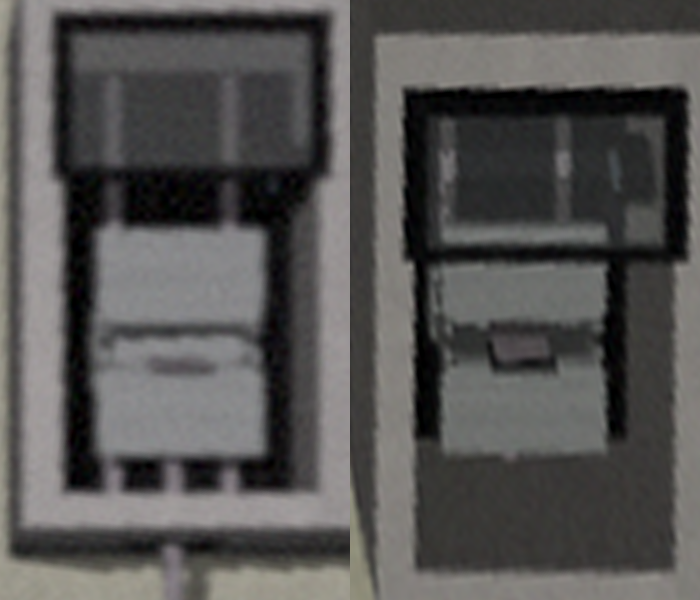

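The rectified views put the slide plate centre at photometer x ≈ -27 mm. The cell-to-slot displacement agrees between cameras: (17.39, -36.93) cm from top and (17.38, -36.94) cm from scene.

Request:
apply_moves(travel=[[1.7,-3.6,0],[3.4,-7.2,0],[5.1,-10.8,0],[6.8,-14.4,0],[8.5,-18,0],[10.2,-21.6,0],[11.9,-25.2,0],[13.6,-28.8,0]], roll=[0,-1,-2,-3,-4,-5,-5,-5], gripper=[0.6,0.6,0.6,0.6,0.6,0.6,0.6,0.6])

```text
clock: 4.4
tool_pos: [0.6118, -0.0281, 0.2079]
eef_rot: [-0.053, 0.706, 0.053, 0.705]
contact_force: [1.0, 0.7, -0.4]
opening: 0.14
```

Request:
apply_moves(travel=[[1.3,-2.7,0],[2.6,-5.4,0],[3.5,-7.4,0],[3.8,-8.1,0],[3.8,-8.1,-1],[3.8,-8.1,-2],[3.8,-8.1,-2.5],[3.8,-8.1,-2.5]], roll=[0,0,0,0,0,0,0,0], gripper=[0.6,0.6,0.6,0.6,0.6,0.6,0.6,0.6])

```text
clock: 5.07
tool_pos: [0.6481, -0.1041, 0.1813]
eef_rot: [-0.053, 0.707, 0.055, 0.703]
contact_force: [-0.5, 0.1, 0.2]
opening: 0.141
```

Request:
apply_moves(travel=[[0,0,-1],[0,0,-2],[0,0,-3],[0,0,-3.7],[0,0,-4],[0,0,-4],[0,0,-4],[0,0,-4]], roll=[0,0,0,0,0,0,0,0], gripper=[0.6,0.6,0.6,0.6,0.6,0.6,0.6,0.6])

```text
clock: 5.73
tool_pos: [0.6504, -0.1072, 0.1442]
eef_rot: [-0.053, 0.705, 0.053, 0.705]
contact_force: [-0.0, 0.4, -0.8]
opening: 0.14
```

Run:
```python
from h import *
st()
t=snap('top','top3.png');s=snap('scene','scene3.png')
a=t['image'][130:280,320:440];b=s['image'][190:330,190:320]
o=np.zeros((600,1000,3),np.uint8);a=cv2.resize(a,None,fx=4,fy=4,interpolation=cv2.INTER_CUBIC);b=cv2.resize(b,None,fx=4,fy=4,interpolation=cv2.INTER_CUBIC)
c=np.zeros((600,800,3),np.uint8);c[:,:280]=a[:600,80:360];c[:560,280:800]=b
cv2.imwrite('pics/v3.png',cv2.cvtColor(c,cv2.COLOR_RGB2BGR))
```

```text
t 5.73 pos [ 0.6504 -0.1072  0.1442] jaw 8.62 down [ 0.001 -0.    -1.   ] F [-0.05  0.38 -0.8 ] op 1.2290531435673895
```

View pics/v3.png

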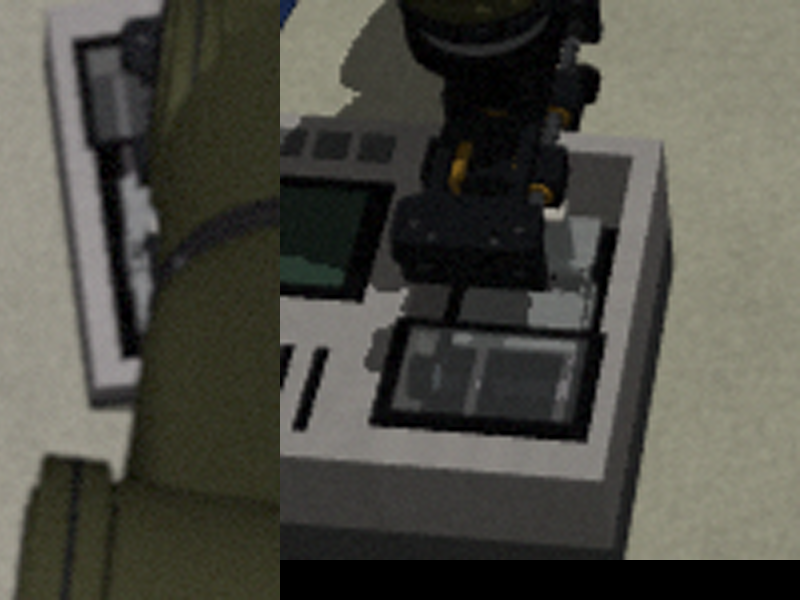

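The top view is blocked by the arm. The scene view shows the cover corner at crop (560,212), above the slot. I'll go down slowly by force.

Request:
apply_moves(travel=[[0,0,-0.4],[0,0,-0.8],[0,0,-1.1],[0,0,-1.3],[0,0,-1.4],[0,0,-1.5],[0,0,-1.6],[0,0,-1.7]], roll=[0,0,0,0,0,0,0,0], gripper=[0.6,0.6,0.6,0.6,0.6,0.6,0.6,0.6])

```text
clock: 6.5
tool_pos: [0.6501, -0.1071, 0.1268]
eef_rot: [-0.053, 0.705, 0.053, 0.705]
contact_force: [0.8, 0.7, -0.1]
opening: 0.137
```

Request:
apply_moves(travel=[[0,0,-0.1],[0,0,-0.2],[0,0,-0.3],[0,0,-0.4],[0,0,-0.5],[0,0,-0.5],[0,0,-0.5],[0,0,-0.5]], roll=[0,0,0,0,0,0,0,0], gripper=[0.6,0.6,0.6,0.6,0.6,0.6,0.6,0.6])

```text
clock: 7.17
tool_pos: [0.6498, -0.1071, 0.1217]
eef_rot: [-0.053, 0.705, 0.053, 0.705]
contact_force: [-0.8, -1.2, 0.1]
opening: 0.141
```

It is below the plate top with no force, so the cell has entered the slot. I'll press on.

Request:
apply_moves(travel=[[0,0,-0.1],[0,0,-0.2],[0,0,-0.3],[0,0,-0.4],[0,0,-0.5],[0,0,-0.6],[0,0,-0.6],[0,0,-0.6]], roll=[0,0,0,0,0,0,0,0], gripper=[0.6,0.6,0.6,0.6,0.6,0.6,0.6,0.6])

```text
clock: 7.83
tool_pos: [0.65, -0.1074, 0.1157]
eef_rot: [-0.053, 0.705, 0.053, 0.705]
contact_force: [-2.1, -0.7, 4.2]
opening: 0.144
```

Request:
apply_moves(travel=[[0,0,-0.1],[0,0,-0.2],[0,0,-0.3],[0,0,-0.4],[0,0,-0.4],[0,0,-0.4],[0,0,-0.4],[0,0,-0.4]], roll=[0,0,0,0,0,0,0,0], gripper=[0.6,0.6,0.6,0.6,0.6,0.6,0.6,0.6])

```text
clock: 8.5
tool_pos: [0.6499, -0.1071, 0.1115]
eef_rot: [-0.053, 0.705, 0.053, 0.705]
contact_force: [-1.2, -0.8, 0.7]
opening: 0.137
```

Request:
apply_moves(travel=[[0,0,-0.05],[0,0,-0.1],[0,0,-0.15],[0,0,-0.2],[0,0,-0.25],[0,0,-0.25],[0,0,-0.25],[0,0,-0.25]], roll=[0,0,0,0,0,0,0,0], gripper=[0.6,0.6,0.6,0.6,0.6,0.6,0.6,0.6])

```text
clock: 9.17
tool_pos: [0.6499, -0.1071, 0.1094]
eef_rot: [-0.053, 0.705, 0.053, 0.705]
contact_force: [-3.2, -0.7, 6.5]
opening: 0.139
```

Request:
apply_moves(travel=[[0,0,-0.05],[0,0,-0.1],[0,0,-0.1],[0,0,-0.1],[0,0,-0.1],[0,0,-0.1],[0,0,-0.1],[0,0,-0.1]], roll=[0,0,0,0,0,0,0,0], gripper=[0.6,0.6,0.6,0.6,0.6,0.6,0.6,0.6])

```text
clock: 9.83
tool_pos: [0.6505, -0.107, 0.1088]
eef_rot: [-0.053, 0.705, 0.053, 0.706]
contact_force: [-2.6, -0.3, 7.3]
opening: 0.146
```

Run:
```python
from h import *
st()
```

```text
t 9.83 pos [ 0.6505 -0.107   0.1088] jaw 8.63 down [ 0.001  0.    -1.   ] F [-2.64 -0.28  7.31] op 1.2881939761532724
```

Request:
apply_moves(travel=[[0,0,-0.05],[0,0,-0.1],[0,0,-0.1],[0,0,-0.1],[0,0,-0.1],[0,0,-0.1],[0,0,-0.1],[0,0,-0.1]], roll=[0,0,0,0,0,0,0,0], gripper=[0.6,0.6,0.6,0.6,0.6,0.6,0.6,0.6])

```text
clock: 10.5
tool_pos: [0.6514, -0.1068, 0.1088]
eef_rot: [-0.053, 0.704, 0.053, 0.706]
contact_force: [-3.4, -0.1, 11.1]
opening: 0.141
```

Request:
apply_moves(travel=[[0,0,-0.05],[0,0,-0.1],[0,0,-0.1],[0,0,-0.1],[0,0,-0.1],[0,0,-0.1],[0,0,-0.1],[0,0,-0.1]], roll=[0,0,0,0,0,0,0,0], gripper=[0.6,0.6,0.6,0.6,0.6,0.6,0.6,0.6])

```text
clock: 11.17
tool_pos: [0.6523, -0.1067, 0.1088]
eef_rot: [-0.053, 0.703, 0.053, 0.707]
contact_force: [-3.7, 0.4, 16.1]
opening: 0.138
```

The force rises about 5 N per mm with z stuck at .1088 (expected home .109), so the cell is on the slot floor. I'll relax, open and lift, then look.

Request:
apply_moves(travel=[[0,0,0.1],[0,0,0.2],[0,0,0.2],[0,0,0.2],[0,0,0.2],[0,0,0.2],[0,0,0.2],[0,0,0.2]], roll=[0,0,0,0,0,0,0,0], gripper=[0.6,0.6,1.6,2,2.5,3,3,3])

```text
clock: 11.83
tool_pos: [0.6498, -0.107, 0.108]
eef_rot: [-0.053, 0.705, 0.053, 0.705]
contact_force: [-0.6, 0.9, 0.1]
opening: 0.338
```

Request:
apply_moves(travel=[[0,0,1],[0,0,3],[0,0,6],[0,0,9],[-2,0,11.5],[-5.5,0,11.5],[-9.5,0,11.5],[-13,0,11.5]], roll=[0,0,0,0,0,0,0,0], gripper=[3,3,3,3,3,3,3,3])

```text
clock: 12.5
tool_pos: [0.5181, -0.1072, 0.2246]
eef_rot: [-0.053, 0.705, 0.053, 0.706]
contact_force: [0.8, 0.0, -0.7]
opening: 0.344
```

```bash
cat > look.py <<'E'
import sys
from m import *
st()
t=snap('top');s=snap('scene')
im=t['image']; a=im[125:275,345:415]; b=s['image'][195:320,220:300]
a=cv2.resize(a,None,fx=4,fy=4,interpolation=cv2.INTER_CUBIC);b=cv2.resize(b,None,fx=4,fy=4,interpolation=cv2.INTER_CUBIC)
c=np.zeros((600,a.shape[1]+b.shape[1],3),np.uint8);c[:,:280]=a;c[:500,280:]=b
cv2.imwrite('pics/'+sys.argv[1],cv2.cvtColor(c,cv2.COLOR_RGB2BGR))
E
python3 look.py v4.png
```

```text
t 12.5 pos [ 0.5181 -0.1072  0.2246] jaw 8.62 down [ 0.001 -0.    -1.   ] F [ 0.75  0.02 -0.72] op 3.028554173301404
```

View pics/v4.png

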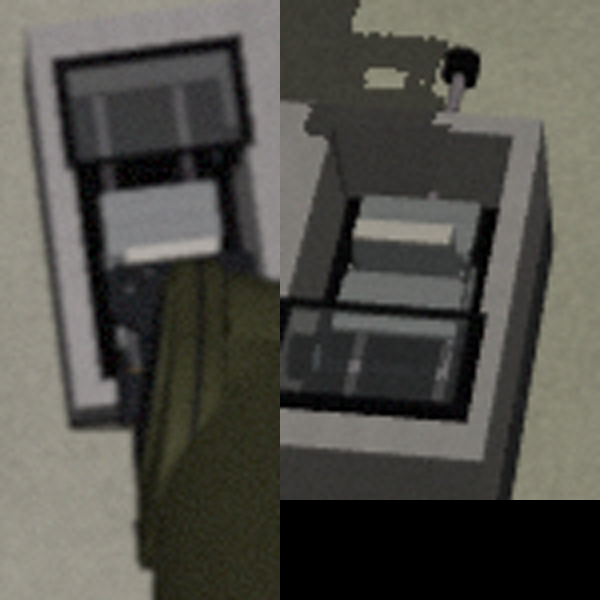

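The cell stands square in the slot in both views (scene crop (405,232)), with the knob at crop (460,68). Next I'll check joint room for a 90° turn and the cell's pose numerically.

```bash
cat > cellpos.py <<'E'
from m import *
def ph(p):
    th=np.radians(8.64);o=np.array([.6751,-.1027])*1000;d=np.array(p)-o
    return (np.array([[np.cos(th),np.sin(th)],[-np.sin(th),np.cos(th)]])@d).round(1)
def cell(lo):
    s=cams.snapshot('scene');im=s['image'].astype(int)
    w=(im.min(2)>lo).astype(np.uint8);a,b,c=comp(w,(236,282,210,285))
    R=rect(s,a,.116);print('cell scene',b,'ray(mm)',(ray(s,*c,.116)[:2]*1000).round(1),'photom',ph(ray(s,*c,.116)[:2]*1000),R[1:])
    k=(im.max(2)<40).astype(np.uint8);a,b,c=comp(k,(245,275,198,225));print('knob',b,ph(ray(s,*c,.063)[:2]*1000))
if __name__=='__main__':
    cell(130); print(st()['q'].round(3))
E
python3 cellpos.py
```

```text
cell scene [239 250  24   6  90] ray(mm) [ 651.7 -105.5] photom [-23.5   0.7] ((10.270920753479004, 49.230648040771484), 8.843177795410156)
knob [261 207   9  10  65] [-192.2    0.4]
t 12.65 pos [ 0.5165 -0.1075  0.224 ] jaw 8.55 down [-0.003 -0.    -1.   ] F [ 0.86 -0.7   0.95] op 2.987697715055291
[ 0.119  0.602 -0.002  1.894  0.003  0.649  0.264]
```

Request:
apply_moves(travel=[[-1.5,-0.6,0],[-3,-1.2,0],[-4.5,-1.8,0],[-6,-2.4,0],[-7.5,-3.1,0],[-7.5,-3.1,0],[-7.5,-3.1,0],[-7.5,-3.1,0]], roll=[7,14,21,28,35,42,49,56], gripper=[2,1,0,0,0,0,0,0])

```text
clock: 13.32
tool_pos: [0.4469, -0.1386, 0.224]
eef_rot: [-0.38, 0.596, 0.379, 0.597]
contact_force: [0.0, 0.9, 0.8]
opening: 0.006
```

Request:
apply_moves(travel=[[0,0,-2],[0,0,-4],[0,0,-6],[0,0,-8],[0,0,-10],[0,0,-12],[0,0,-13.5],[0,0,-15]], roll=[7,14,21,28,34,34,34,34], gripper=[0,0,0,0,0,0,0,0])

```text
clock: 13.98
tool_pos: [0.4473, -0.1386, 0.0723]
eef_rot: [0.537, -0.461, -0.535, -0.462]
contact_force: [0.2, -0.6, -0.4]
opening: 0.006
```

Run:
```python
from h import *
st()
s=snap('scene'); b=s['image'][120:280,200:340]
cv2.imwrite('pics/v5.png',cv2.cvtColor(cv2.resize(b,None,fx=3.7,fy=3.7,interpolation=cv2.INTER_CUBIC),cv2.COLOR_RGB2BGR))
```

```text
t 13.98 pos [ 0.4473 -0.1386  0.0723] jaw 98.6 down [ 0.003 -0.001 -1.   ] F [ 0.16 -0.59 -0.36] op 0.053677393790957255
```

View pics/v5.png

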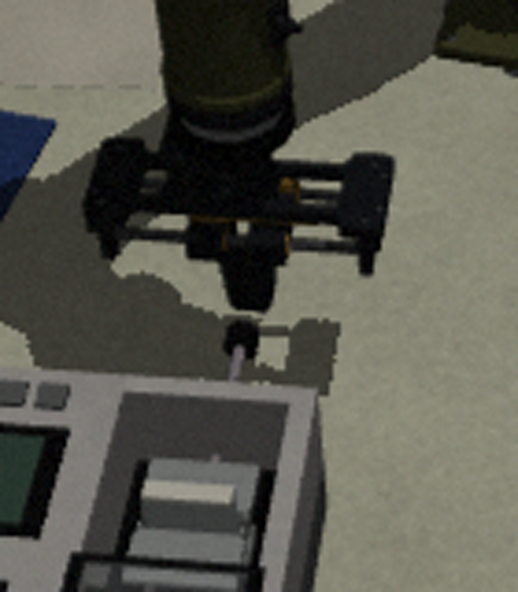

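The fingers stand right in front of the knob, which is at crop (240,337), and are centred on it. Now I push along the rod direction (8.64°).

Request:
apply_moves(travel=[[0,0,0.3],[0.5,0.08,0.3],[1,0.15,0.3],[1.5,0.23,0.3],[2,0.3,0.3],[2.5,0.38,0.3],[3,0.46,0.3],[3.5,0.53,0.3]], roll=[0,0,0,0,0,0,0,0], gripper=[0,0,0,0,0,0,0,0])

```text
clock: 14.7
tool_pos: [0.479, -0.1332, 0.0763]
eef_rot: [-0.535, 0.462, 0.537, 0.46]
contact_force: [-3.5, -0.4, 2.7]
opening: 0.004
```

Request:
apply_moves(travel=[[0.5,0.08,0],[1,0.15,0],[1.5,0.23,0],[2,0.3,0],[2.5,0.38,0],[3,0.46,0],[3.5,0.53,0],[3.5,0.53,0]], roll=[0,0,0,0,0,0,0,0], gripper=[0,0,0,0,0,0,0,0])

```text
clock: 15.37
tool_pos: [0.5169, -0.1273, 0.0763]
eef_rot: [0.537, -0.46, -0.536, -0.462]
contact_force: [-0.4, -0.1, -0.1]
opening: 0.004
```

Run:
```python
from cellpos import *
q=st(); print(ph(q['tool_pos'][:2]*1000)); cell(130)
```

```text
t 15.37 pos [ 0.5169 -0.1273  0.0763] jaw 98.63 down [ 0.003  0.001 -1.   ] F [-0.44 -0.05 -0.06] op 0.03280712644120506
[-160.1   -0.5]
cell scene [236 268  23   4  39] ray(mm) [696.1 -98.1] photom [21.5  1.4] ((4.195624351501465, 46.75582504272461), 8.182497024536133)
knob [245 198  30  25 534] [-200.9  -12.5]
```

Request:
apply_moves(travel=[[0.3,0.05,0],[0.6,0.09,0],[0.9,0.14,0],[1.1,0.17,0],[1.2,0.18,0],[1.3,0.2,0],[1.3,0.2,0],[1.3,0.2,0]], roll=[0,0,0,0,0,0,0,0], gripper=[0,0,0,0,0,0,0,0])

```text
clock: 16.08
tool_pos: [0.5282, -0.1252, 0.0762]
eef_rot: [-0.536, 0.461, 0.536, 0.461]
contact_force: [-2.7, 0.3, 1.2]
opening: 0.006
```

Request:
apply_moves(travel=[[0.05,0.01,0],[0.1,0.02,0],[0.15,0.02,0],[0.2,0.03,0],[0.2,0.03,0],[0.2,0.03,0],[0.2,0.03,0],[0.2,0.03,0]], roll=[0,0,0,0,0,0,0,0], gripper=[0,0,0,0,0,0,0,0])

```text
clock: 16.75
tool_pos: [0.53, -0.125, 0.0762]
eef_rot: [-0.536, 0.461, 0.536, 0.461]
contact_force: [-3.2, 1.8, 1.0]
opening: 0.006
```

Request:
apply_moves(travel=[[0.05,0.01,0],[0.1,0.02,0],[0.15,0.02,0],[0.2,0.03,0],[0.2,0.03,0],[0.2,0.03,0],[0.2,0.03,0],[0.2,0.03,0]], roll=[0,0,0,0,0,0,0,0], gripper=[0,0,0,0,0,0,0,0])

```text
clock: 17.42
tool_pos: [0.5321, -0.1249, 0.0762]
eef_rot: [0.536, -0.461, -0.536, -0.461]
contact_force: [-2.6, 2.1, -0.5]
opening: 0.004
```

Request:
apply_moves(travel=[[0.05,0.01,0],[0.1,0.02,0],[0.15,0.02,0],[0.2,0.03,0],[0.2,0.03,0],[0.2,0.03,0],[0.2,0.03,0],[0.2,0.03,0]], roll=[0,0,0,0,0,0,0,0], gripper=[0,0,0,0,0,0,0,0])

```text
clock: 18.08
tool_pos: [0.5327, -0.1249, 0.0761]
eef_rot: [-0.536, 0.462, 0.537, 0.46]
contact_force: [-6.5, 1.0, 2.2]
opening: 0.005
```

Request:
apply_moves(travel=[[0.05,0.01,0],[0.1,0.02,0],[0.15,0.02,0],[0.2,0.03,0],[0.2,0.03,0],[0.2,0.03,0],[0.2,0.03,0],[0.2,0.03,0]], roll=[0,0,0,0,0,0,0,0], gripper=[0,0,0,0,0,0,0,0])

```text
clock: 18.75
tool_pos: [0.5329, -0.1249, 0.076]
eef_rot: [-0.535, 0.463, 0.537, 0.459]
contact_force: [-8.8, 1.9, 5.2]
opening: 0.007
```

Request:
apply_moves(travel=[[0.05,0.01,0],[0.1,0.02,0],[0.1,0.02,0],[0.1,0.02,0],[0.1,0.02,0],[0.1,0.02,0],[0.1,0.02,0],[0.1,0.02,0]], roll=[0,0,0,0,0,0,0,0], gripper=[0,0,0,0,0,0,0,0])

```text
clock: 19.42
tool_pos: [0.5329, -0.1248, 0.076]
eef_rot: [-0.534, 0.463, 0.538, 0.459]
contact_force: [-10.1, 1.7, 6.7]
opening: 0.006
```

The slide has stopped: .5329 with force rising to 10 N. I'll back away, raise and check.

Request:
apply_moves(travel=[[-0.5,-0.08,0],[-1,-0.15,0],[-2,-0.3,0],[-4,-0.6,0],[-7,-1,0],[-10,-1.5,1],[-10,-1.5,4],[-10,-1.5,7]], roll=[0,0,0,0,0,0,0,0], gripper=[0,0,0,0,0,0,0,0])

```text
clock: 20.08
tool_pos: [0.4352, -0.1401, 0.1465]
eef_rot: [-0.535, 0.462, 0.537, 0.46]
contact_force: [2.6, -0.8, 0.8]
opening: 0.007
```

Request:
apply_moves(travel=[[0,0,3],[0,2,5],[0,6,5],[0,10,5],[0,14,5],[0,18,5],[0,20,5],[0,20,5]], roll=[0,0,0,0,0,0,0,0], gripper=[0,0,0,0,0,0,0,0])

```text
clock: 20.75
tool_pos: [0.4392, 0.0674, 0.1972]
eef_rot: [0.539, -0.456, -0.538, -0.462]
contact_force: [0.2, 0.5, -0.7]
opening: 0.006
```

```bash
python3 look.py v6.png
python3 - <<'E'
from cellpos import *
for n,b in(('top',(385,405,225,260)),('scene',(250,275,205,228))):
    s=cams.snapshot(n);k=(s['image'].max(2)<40).astype(np.uint8);a,q,c=comp(k,b);print(n,q,ph(ray(s,*c,.063)[:2]*1000))
    for y in(-26,26): 
        th=np.radians(8.64);p=np.array([.6751,-.1027])+.040*np.array([np.cos(th),np.sin(th)])+y/1000*np.array([-np.sin(th),np.cos(th)]);print('expected top end',proj(s,[*p,.116]).round(1))
E
```

```text
t 20.75 pos [0.4392 0.0674 0.1972] jaw 99.12 down [ 0.006  0.006 -1.   ] F [ 0.2   0.5  -0.69] op 0.049441855388929805
top [388 232   8   7  48] [-126.5   -3. ]
expected top end [394.2 159.2]
expected top end [371.5 162.1]Traceback (most recent call last):
  File "<stdin>", line 3, in <module>
  File "m.py", line 4, in comp
    n,l,st,c=cv2.connectedComponentsWithStats(m); i=1+np.argmax(st[1:,4]);
                                                      ~~~~~~~~~^^^^^^^^^^
    return _wrapfunc(a, 'argmax', axis=axis, out=out, **kwds)
    return bound(*args, **kwds)
ValueError: attempt to get argmax of an empty sequence
```

View pics/v6.png

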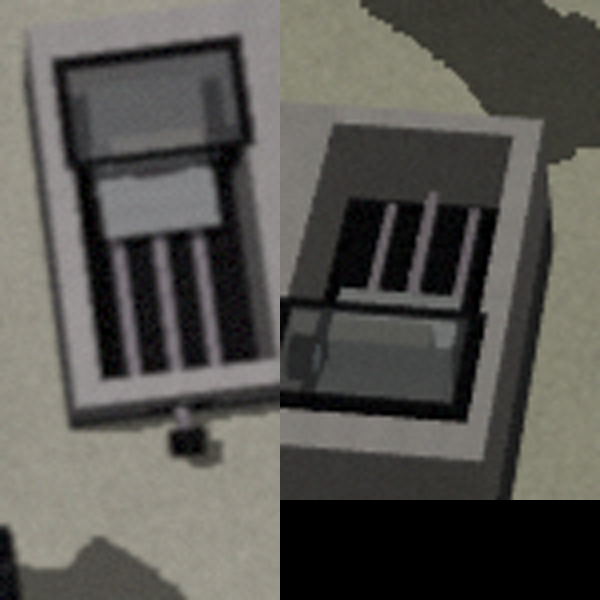

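The slide is in: the knob centre reads -126.5 mm against -127 expected. The cover shows faintly under the shield, at scene crop about (380,330).

```bash
python3 -c "
from h import *
st(); print(r.finish_job())"
```

```text
t 20.95 pos [0.4376 0.0595 0.1963] jaw 98.5 down [ 0.001 -0.001 -1.   ] F [0.85 0.01 0.53] op 0.06447234542116345
the job is handed in; nothing more can be done
None
```

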